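Tuck a trim strip under the fixture flap and hold it pressed flat

TASK

Pick up the loose metal trim strip and tuck its free long edge under the hinged steel flap of the bonding fixture, without lifting the flap, until the edge is fully home against the stop, square and centred on the fixture. Then press the strip flat onto the fixture bed against its sprung rubber pad, and finish while still holding it pressed flat: do not let go. Leave the other things on the bench alone.

Things in the scene. Friction and masses are not known exactly. Their poses are not given: they have to be found in the camera images.
- strip_upstand (a point): Centre of the upstand of the loose L-section aluminium trim strip (0.11-0.22 kg). Upstand: bar 12 mm thick (x, grip across it), 130 mm long (y), 26 mm high above the blade. Point is 17 mm above the strip's underside, 6 mm from the edge on the upstand's side. Strip x axis points from upstand to free edge, z up. The strip starts lying blade down on the bench.
- strip_edge (a point): Middle of the strip's free long edge, the one to tuck, 84 mm in x from the upstand point, 2 mm above the strip's underside. The blade is flat, 90 mm (x, upstand included) by 130 mm (y), 4 mm thick. Same axes as strip_upstand.
- stop (a point): On the fixture (fixed, level): middle of the stop's face at the height of the bed's top (16 mm above bench); the tucked edge is home against this face. x: tucking direction, in under the flap; y along the stop; z up. Aluminium bed: from 120 mm before the stop to 50 mm beyond, 180 mm wide. Stop bar 150 mm long, 8 mm high, under the flap. Green hinge cheeks behind its ends, 24 mm above the bed.
- flap_lip (a point): Middle of the flap's front lower edge. Flap: steel plate 4 mm thick, 150 mm wide (y), from its hinge 40 mm beyond the stop to this lip about 30 mm before the stop. At rest its underside is level, 10 mm above the bed; the front 8 mm is bent slightly up.
- flap (a joint): Hinge angle of the flap (rad): 0 = down on its rest, growing as the lip lifts. It swings freely, held down only by its own weight (0.12 kg), so a touch from below lifts it.
- pad (a joint): Travel of the sprung rubber pad in the bed (m): 0 = up, standing 6 mm above the bed; 0.006 = pushed flush with it. Starts to move at about 2.4 N, flush at about 7 N: the strip's weight does not press it flat. Pad 26 mm (x) by 70 mm (y), centred 81 mm before the stop, below the upstand when the strip is home.
- glue_bottle_c (a point): Bystander: white glue bottle, to be left alone. 48 mm across, 120 mm tall; point half-way up.
- nest_block_c (a point): Bystander: green nest block, to be left alone. 60 x 100 mm, up to 40 mm tall; point 11 mm above the bench.
- screwdriver_c (a point): Bystander: screwdriver, to be left alone. Lying on the bench; point near its middle, 12 mm above its underside.
- parts_bin_c (a point): Bystander: grey parts bin, to be left alone. 160 x 120 mm, 60 mm tall, open and empty; point at its centre, half-way up.
Things that resemble listed ones, but are neither listed nor needed, are in the scene too. Leave any blue or yellow look-alike of the part that bears strip_upstand alone.

How it is judged (in metres and radians):
On the way:
1. the free edge is under the flap, at least 10 mm past its lip, the flap not lifted (x of strip_edge in the frame of stop above -0.02 m and z of strip_edge in the frame of stop below 0.009 m and y of strip_edge in the frame of stop between -0.02 and 0.02 m and value of joint flap below 0.05 rad), for 0.2 s.
At the end, for the whole second after the job is handed in: Fingers still bear on the strip (over 2 N) and it is still: edge within 7 mm of the stop, centred to 10 mm, square to 0.08 rad, level to 0.035 rad, edge on the bed (under 5 mm), pad in by over 4.5 of 6 mm, flap under 0.03 rad, bystanders moved under 30 mm (x of strip_edge in the frame of stop above -0.007 m and y of strip_edge in the frame of stop between -0.01 and 0.01 m and z of strip_edge in the frame of stop below 0.005 m and angle between the x axis of strip_edge and the x axis of stop, either way round below 0.08 rad and angle between strip_edge's own z axis and vertical below 0.035 rad and value of joint pad above 0.0045 m and value of joint flap below 0.03 rad and linear speed of strip below 0.02 m/s and contact force between the fingers and strip above 2 N and distance of each of glue_bottle_c, nest_block_c, screwdriver_c, parts_bin_c from where it was at the start of the episode below 0.03 m); the arm keeps its last pose, push and grip.
It fails at once if the flap is lifted (over 0.08 rad, about 5 mm at its lip) (value of joint flap above 0.08 rad).
It fails at once if the white glue bottle is disturbed (moved over 30 mm) (distance of glue_bottle_c from where it was at the start of the episode above 0.03 m).
It fails at once if the green nest block is disturbed (moved over 30 mm) (distance of nest_block_c from where it was at the start of the episode above 0.03 m).
It fails at once if the screwdriver is disturbed (moved over 30 mm) (distance of screwdriver_c from where it was at the start of the episode above 0.03 m).
It fails at once if the grey parts bin is disturbed (moved over 30 mm) (distance of parts_bin_c from where it was at the start of the episode above 0.03 m).
It also fails if it takes over 42 s, if anything falls off the work surface, if the arm or the gripper's body presses on something with over 40 N, if the wrist force passes 120 N, or if a joint passes its speed limit or range.

ROBOT

A 6-joint arm with a two-finger parallel gripper is mounted at the origin on the work surface. World frame = base frame: x ahead of the robot, y to its left, z up, the work surface at z = 0. Lengths are in mm, angles in rad, forces in N, time in s.
With the tool pointing down it reaches from about 250 to 775 mm from the base axis. Payload 4 kg.
Tool frame: the origin (TCP) lies between the finger pads; the fingertips stand 11 mm ahead of it and the grasp point (between the pads) lies 8 mm behind it (bot.tip_extent is the z of the fingertips in the tool frame, in mm); z points along the fingers, y is the line along which they close (so a half turn about z gives the same grasp; the last joint's range is limited). The gripper opens to 94 mm and grips with 3 to 60 N. Pads are 16 mm wide; open, the fingers measure 119 mm over their backs; the gripper's body (75 mm by 177 mm) begins 78 mm behind the grasp point.
Start: joints at [-1.27, 0.087, 1.371, -0, 1.684, -0.103], TCP at [216.103, -505.785, 216.506] pointing down, gripper open.
Joint ranges: [-3.1, 3.1], [-0.76, 2.03], [0.27, 2.55], [-1.08, 4.22], [0.17, 2.65], [-2.57, 2.57]. Speed limits (rad/s): [2.79, 2.79, 3.14, 3.14, 3.14, 3.14].

INTERFACE

Orientations are given as a unit quaternion [x, y, z, w].
In Python, from rig import bot gives the robot as it stands.
- The arm moves only by the shell command python3 -m jog 'ROWS' [OPENING]. ROWS is text: rows parted by semicolons, each of 4 numbers parted by spaces: the shift along the world's x, y, z each as a share of 4 cm, from -1 to 1, then the turn about the world's z as a share of 60 degrees, from -1 to 1. In form: x y z yaw; .... A call has 1 to 20 rows; each row shifts and turns the commanded pose from where the row before left it; what a row does not reach is not made up. A row lasts 1/8 s, in which the tool goes at most 62.5 mm and 10.7 degrees, less where a joint would pass 70% of its speed; a pose out of reach is approached as far as the arm can. A call with a number of a shift or a turn outside -1 to 1 is refused whole. A call with a gripper value outside its range is refused whole. OPENING is the finger opening in mm, from 0 to 94, set as the call begins (- or left out, the last holds). The fingers move at their own pace and stop on an object; the grip force is fixed at half the most. Time passes only in rows, so rows that do not move let the fingers close. It gives the time, the measured TCP pose, the force, the opening and the grip force at its end, in the units of the state.
- bot.get_state(): the state, without advancing time (a new reading comes with each control period).
- bot.get_image(name): name is "scene" or "side" or "wrist"; returns a dict with "color" (384x512x3 uint8, red, green, blue), "range_z" (384x512 float32, mm along the optical axis (not along the pixel's ray), 0 where there is no reading), "fx", "fy", "cx", "cy" (pixels), "k1" (the pictures are not rectified: a ray, as slopes to the right and down, at radius r is drawn at 1 + k1 r^2 times it, then the intrinsics apply), "world_from_camera" (4x4, takes a point from camera to world coordinates); the wrist camera has in their place "tool_from_camera" (4x4, takes a point from camera to tool coordinates, whose origin is the TCP and whose axes are the flange's). Camera axes: x right, y up, looking along -z (the intrinsics and any distortion apply to the point x, -y, -z); pixel columns grow to the right and rows downward; lengths in mm; the calibration is good to about 2 mm. A picture is of the moment at which its call begins: read the wrist's pose just before it.
- bot.sign_off(): hands the job in; it is judged then, once.
The state is a dict: "time_s": time; "joint_pos": joint angles; "qvel": joint speeds; "joint_efforts": joint torques, N m; "tool_pos": TCP position; "tool_rot": TCP orientation; "ft_force": force on the tool from outside, world axes, zero at the start; "ft_torque": the same for the moment, N m; "gripper_width": finger opening in mm; "grip_force": force on a finger pad.
Only numpy, scipy, OpenCV 4.12 (cv2) and the standard library are available. Lean on these libraries where they do the work, as an engineer would, in place of code of your own. Each camera call takes 0.05 s, during which the arm holds its last target. There are 200 camera calls.

## Working session

There is one attempt and no reset: what is moved stays moved. The work goes in short steps, Python scripts to look and compute and a shell command to move; the robot and the scene stay as the last step left them, time stands still between calls to the robot, and variables do not carry over. Pictures are saved under pics/ and viewed, at most 10 in all, crops included, and the job is handed in when it is done.

```bash
mkdir -p pics; cat > h.py <<'E'
import numpy as np, cv2
from rig import bot
from scipy.spatial.transform import Rotation as R
def grab(n):
    s=bot.get_state(); im=bot.get_image(n)
    if n=="wrist":
        T=np.eye(4);T[:3,:3]=R.from_quat(s["tool_rot"]).as_matrix();T[:3,3]=s["tool_pos"]
        W=T@np.array(im["tool_from_camera"])
    else: W=np.array(im["world_from_camera"])
    h,w=im["range_z"].shape
    u,v=np.meshgrid(np.arange(w),np.arange(h))
    k=im["k1"]; K=np.array([[im["fx"],0,im["cx"]],[0,im["fy"],im["cy"]],[0,0,1]],float)
    p=cv2.undistortPoints(np.stack([u.ravel(),v.ravel()],1).astype(np.float64)[:,None],np.eye(3),np.zeros(5)) [:,0] if 0 else None
    xd=(u-im["cx"])/im["fx"]; yd=(v-im["cy"])/im["fy"]; x,y=xd.copy(),yd.copy()
    for _ in range(15):
        f=1+k*(x*x+y*y); x=xd/f;y=yd/f
    z=im["range_z"].astype(float)
    P=np.stack([x*z,-y*z,-z,np.ones_like(z)],-1)@W.T
    P=P[...,:3]; P[z==0]=np.nan
    return im["color"],P
E
python3 - <<'E'
from h import *
for n in("scene","side"):
    c,P=grab(n); np.savez(n,c=c,P=P); cv2.imwrite(f"pics/{n}0.png",cv2.resize(c[...,::-1],(768,576)))
E
```

```text
(no output)
```

View pics/scene0.png

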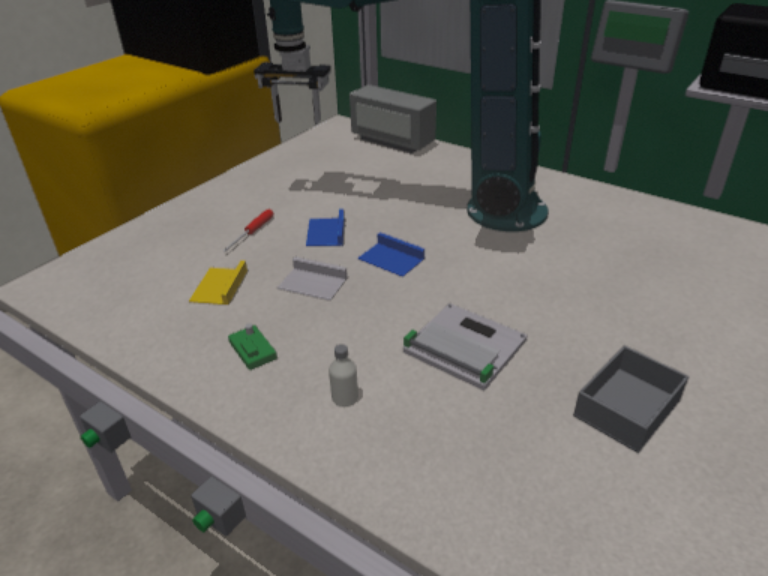

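View pics/side0.png

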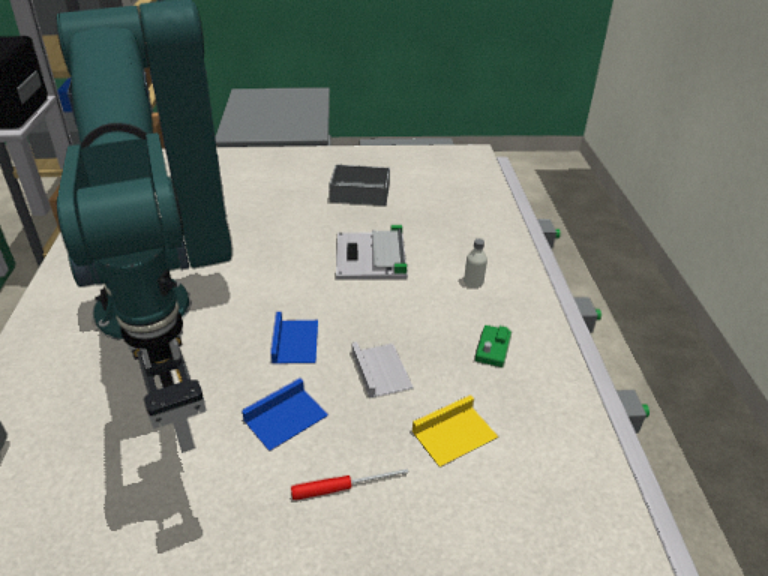

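The scene view shows the silver strip at about (315,280), with the fixture at (465,345), its pad at (478,326) and the green cheeks at (410,338) and (487,371). In the side view the strip is at (380,370) and the fixture at (370,253).

```bash
python3 - <<'E'
from h import *
for n,rects in(("scene",dict(strip=(275,255,350,300),fix=(400,300,530,385))),("side",dict(strip=(345,335,415,397),fix=(330,222,412,282)))):
    d=np.load(n+".npz");c,P=d["c"].astype(int),d["P"]
    for k,(a,b,e,f) in rects.items():
        s=np.s_[int(b/1.5):int(f/1.5),int(a/1.5):int(e/1.5)]
        p=P[s].reshape(-1,3);q=c[s].reshape(-1,3)
        def rect(m,t):
            if m.sum()<4: print(n,k,t,m.sum());return
            r=cv2.minAreaRect(p[m][:,:2].astype(np.float32)); print(n,k,t,m.sum(),np.round(r[0],1),np.round(r[1],1),round(r[2],1),"z",np.round(np.percentile(p[m][:,2],[10,50,90]),1),"mean",p[m].mean(0).round(1))
        z=p[:,2]
        if k=="strip":
            rect((z>1.8)&(z<8),"blade");rect((z>20),"up")
        else:
            g=(q[:,1]>q[:,0]*1.6)&(q[:,1]>60)
            for i in np.unique((p[g][:,1]>p[g][:,1].mean())): 
                mm=p[g][(p[g][:,1]>p[g][:,1].mean())==i]; print(n,"cheek",mm.mean(0).round(1),len(mm))
            rect((z>12)&(z<19),"bed");rect((z>26)&(z<33)&~g,"flap");rect((q.sum(1)<130)&(z>16),"pad")
E
```

```text
scene strip blade 840 [ 514.6 -233.4] [186.6 173.4] 37.7 z [2.4 4.5 7.1] mean [ 527.7 -221.6    4.6]
scene strip up 173 [ 492.1 -223.7] [ 20.5 131.1] 17.1 z [21.6 29.3 32.7] mean [ 492.9 -221.2   28.2]
scene cheek [596.9  89.4  39.6] 26
scene cheek [601.3 254.6  37.2] 47
scene fix bed 1032 [525.4 172.6] [181.1 173.4] 88.7 z [14.8 17.  18.5] mean [516.9 183.8  16.8]
scene fix flap 730 [541.3 171.7] [179.2 135.1] 88.9 z [29.1 31.2 32.6] mean [567.4 171.9  31. ]
scene fix pad 17 [491.  176.7] [12.2 62.7] 6.2 z [18.6 21.1 23.6] mean [490.7 181.8  21.3]
side strip blade 959 [ 527.2 -201.5] [174.6 144.5] 87.6 z [2.3 4.  6.4] mean [ 532.4 -214.3    4.2]
side strip up 163 [ 490.8 -227.8] [ 13.5 134.6] 14.1 z [24.5 29.7 32.2] mean [ 491.1 -232.5   29.2]
side cheek [591.1  80.6  33.3] 46
side cheek [596.  250.2  39.3] 14
side fix bed 665 [525.7 167.8] [188.8 169.7] 88.8 z [13.6 16.2 18. ] mean [498.3 150.7  16. ]
side fix flap 400 [541.9 163.7] [170.5 127.1] 89.1 z [28.3 30.6 32.4] mean [566.4 166.   30.4]
side fix pad 100 [538.3 162.5] [173.  135.1] 88.8 z [20.3 23.4 35.3] mean [523.9 143.5  25.4]
```

```bash
python3 - <<'E'
from h import *
s=bot.get_state(); M=R.from_quat(s["tool_rot"]).as_matrix(); print(s["time_s"],s["tool_pos"],np.degrees(np.arctan2(M[1,1],M[0,1])),s["gripper_width"],bot.tip_extent)
print(np.round(bot.get_image("wrist")["tool_from_camera"],2))
E
```

```text
0.1 [ 215.96964286 -505.32036717  215.42430006] -66.86367646971645 94.25398952333465 11.0
[[ 0.000e+00  9.700e-01  2.400e-01  6.957e+01]
 [ 1.000e+00 -0.000e+00  0.000e+00  2.000e-02]
 [ 0.000e+00  2.400e-01 -9.700e-01 -1.688e+02]
 [ 0.000e+00  0.000e+00  0.000e+00  1.000e+00]]
```

```bash
python3 -m jog '0.6 0.6 -0.05 0.13;0.7 0.7 -0.05 0.137;0.7 0.7 -0.05 0.137;0.7 0.7 -0.05 0.137;0.7 0.7 -0.05 0.137;0.7 0.7 -0.05 0.137;0.7 0.7 -0.05 0.137;0.7 0.7 -0.05 0.137;0.7 0.7 -0.05 0.137;0.7 0.7 -0.05 0.137;0 0 0 0;0 0 0 0'
python3 - <<'E'
from h import *
s=bot.get_state(); M=R.from_quat(s["tool_rot"]).as_matrix(); print(s["time_s"],s["tool_pos"],np.degrees(np.arctan2(M[1,1],M[0,1])))
c,P=grab("wrist"); np.savez("w1",c=c,P=P); cv2.imwrite("pics/w1.png",c[...,::-1])
q=c.astype(int); grey=(q.max(2)-q.min(2)<40)
d=np.hypot(P[...,0]-510,P[...,1]+215)<110
for t,m in(("up",d&(P[...,2]>25)&(P[...,2]<40)),("blade",d&(P[...,2]>2.2)&(P[...,2]<7))):
    m=cv2.morphologyEx(m.astype(np.uint8),cv2.MORPH_OPEN,np.ones((5,5)))
    n,l,st,_=cv2.connectedComponentsWithStats(m); i=1+st[1:,4].argmax(); p=P[l==i]
    r=cv2.minAreaRect(p[:,:2].astype(np.float32)); print(t,len(p),[np.round(x,1) for x in r],np.median(p[:,2]))
print("bench z",np.nanmedian(P[...,2][(P[...,2]<2.2)&d]))
E
```

```text
time_s: 1.65
tool_pos: [491.6, -230.1, 196.2]
tool_rot: [0.61, 0.793, -0.0, -0.0]
ft_force: [0.3, 0.6, 0.2]
gripper_width: 94.2
grip_force: 0.0
1.65 [ 491.63224781 -230.0911773   196.17322136] 14.8562853135908
up 1016 [array([ 490. , -225.4]), array([ 12. , 128.5]), np.float64(13.9)] 30.508682577627923
blade 5711 [array([ 533.9, -214.2]), array([ 77.7, 130.4]), np.float64(14.0)] 4.533738136292868
bench z 0.5061330494130516
```

View pics/w1.png

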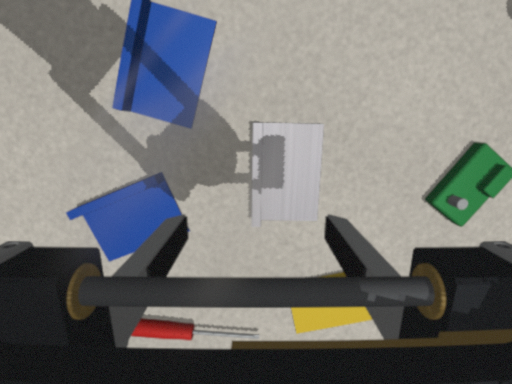

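The wrist view shows the silver strip at (287,172), with its upstand on the left at (256,172). It is clear of its neighbours, the nearest being a blue corner at (185,210). I'll descend with the opening reduced.

```bash
python3 -m jog '-0.04 0.12 -0.5 -0.015;0 0 -0.8 0;0 0 -0.8 0;0 0 -0.8 0;0 0 -0.7 0;0 0 -0.45 0;0 0 -0.25 0;0 0 0 0;0 0 0 0' 50
python3 - <<'E'
from h import *
s=bot.get_state(); M=R.from_quat(s["tool_rot"]).as_matrix(); print(s["tool_pos"],np.degrees(np.arctan2(M[1,1],M[0,1])),s["ft_force"])
E
```

```text
time_s: 2.82
tool_pos: [491.3, -225.5, 25.7]
tool_rot: [0.616, 0.788, 0.0, 0.001]
ft_force: [0.6, -0.1, 0.4]
gripper_width: 49.7
grip_force: 0.0
[ 491.30127012 -225.53520529   25.7431646 ] 14.009954884672043 [ 0.56675084 -0.0691177   0.37927449]
```

```bash
python3 -m jog '0 0 -0.1 0;0 0 -0.1 0;0 0 0 0;0 0 0 0'; python3 -m jog '0 0 0 0;0 0 0 0;0 0 0 0;0 0 0 0;0 0 0 0;0 0 0 0;0 0 0 0' 0
```

```text
time_s: 3.32
tool_pos: [490.5, -225.0, 16.5]
tool_rot: [0.616, 0.788, 0.0, 0.0]
ft_force: [0.2, -0.6, 0.2]
gripper_width: 50.0
grip_force: 0.0
time_s: 4.2
tool_pos: [490.6, -225.0, 16.5]
tool_rot: [0.616, 0.788, 0.0, 0.0]
ft_force: [-0.1, 0.3, 0.8]
gripper_width: 11.9
grip_force: 30.0
```

```bash
python3 -m jog '0 0 0.25 0;0 0 0.5 0;0 0 0.7 0;0 0.4 0.7 -0.02;0.05 0.7 0.6 -0.025;0.05 0.8 0.5 -0.025;0.05 0.8 0 -0.025;0.05 0.8 0 -0.025;0.05 0.8 0 -0.025;0.05 0.8 0 -0.025;0.05 0.8 0 -0.025;0.05 0.8 0 -0.025;0.05 0.8 0 -0.025;0.05 0.8 0 -0.025;0 0.5 0 -0.008;0 0.3 0 0;0 0 0 0;0 0 0 0'
python3 - <<'E'
from h import *
s=bot.get_state(); M=R.from_quat(s["tool_rot"]).as_matrix(); print(s["tool_pos"],np.degrees(np.arctan2(M[1,1],M[0,1])))
c,P=grab("wrist"); np.savez("w2",c=c,P=P); cv2.imwrite("pics/w2.png",c[...,::-1])
E
```

```text
time_s: 6.45
tool_pos: [510.5, 138.3, 146.5]
tool_rot: [0.724, 0.69, -0.0, 0.0]
ft_force: [0.8, 0.3, -2.9]
gripper_width: 11.6
grip_force: 30.0
[510.47885844 138.29419734 146.50201063] -2.698675908163768
```

View pics/w2.png

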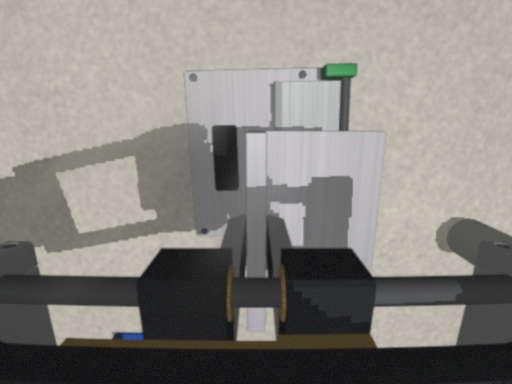

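The held strip at (320,200) hides the near half of the fixture. The pad is at (225,157), the flap front at column 275 and the far cheek at (341,70). I'll back off 100 mm in y for a clear view.

```bash
python3 -m jog '0 -0.5 0 0.01;0 -0.8 0.1 0.01;0 -0.8 0.1 0.005;0 -0.4 0 0;0 0 0 0;0 0 0 0;0 0 0 0'
python3 - <<'E'
from h import *
s=bot.get_state(); M=R.from_quat(s["tool_rot"]).as_matrix(); print(s["tool_pos"],np.degrees(np.arctan2(M[1,1],M[0,1])))
c,P=grab("wrist"); np.savez("w3",c=c,P=P); cv2.imwrite("pics/w3.png",c[...,::-1])
q=c.astype(int); X,Y,Z=P[...,0],P[...,1],P[...,2]
reg=(X>400)&(X<650)&(Y>60)&(Y<290)
def rect(t,m,k=3):
    m=cv2.morphologyEx((m&reg).astype(np.uint8),cv2.MORPH_OPEN,np.ones((k,k)))
    n,l,st,_=cv2.connectedComponentsWithStats(m)
    for i in np.argsort(-st[1:,4])[:2]+1:
        p=P[l==i]; r=cv2.minAreaRect(p[:,:2].astype(np.float32)); print(t,len(p),[np.round(x,1) for x in r],np.round(np.median(p[:,2]),1), st[i][:4])
g=(q[...,1]>q[...,0]*1.6)&(q[...,1]>50)
rect("cheek",g,2); rect("fixture",(Z>11)&(Z<45)); rect("flap",(Z>26.5)&(Z<34)&~g); rect("bed",(Z>13)&(Z<18.5),5); rect("pad",(q.max(2)<70)&(Z>18)&(X<530),2)
E
```

```text
time_s: 7.38
tool_pos: [510.4, 39.9, 154.3]
tool_rot: [0.714, 0.7, 0.0, -0.0]
ft_force: [-0.6, 0.3, -1.6]
gripper_width: 11.7
grip_force: 30.0
[510.40398593  39.90597336 154.30573273] -1.0938975201458054
cheek 8 [array([552.2,  62. ]), array([0.4, 1.8]), np.float64(65.3)] 274.4 [446 346   4   2]
fixture 22321 [array([524.1, 155.1]), array([146.6, 170.6]), np.float64(88.7)] 22.1 [184   0 171 149]
flap 8634 [array([563.7, 161.7]), array([121.5,  68.6]), np.float64(88.8)] 30.7 [273   0  74 131]
bed 10344 [array([484.4, 156. ]), array([146.6,  91.2]), np.float64(88.7)] 16.6 [184   0  91 149]
pad 12357 [array([491.6,  63.4]), array([ 3.2, 78. ]), np.float64(88.1)] nan [  0 342 361  42]
pad 10863 [array([374.5, -45.6]), array([347.6,  58.8]), np.float64(37.1)] nan [  0 249 233  84]
```

View pics/w3.png

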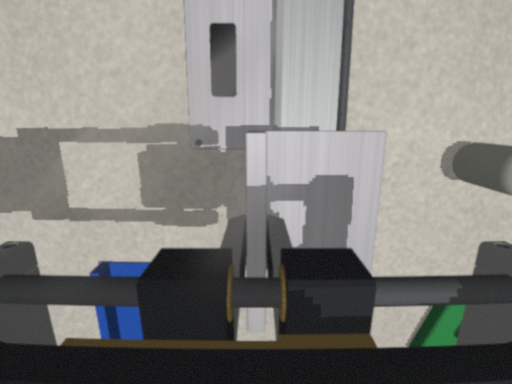

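In w3 the pad is at (223,60), the flap front at column 274, the near bed edge at row 149, and the strip's far end at row 131. Next I'll work out the y centre and the strip's pose in the tool frame.

```bash
python3 - <<'E'
from h import *
def rr(t,P,m):
    p=P[m]; r=cv2.minAreaRect(p[:,:2].astype(np.float32)); print(t,len(p),[np.round(x,1) for x in r],np.round(np.median(p[:,2]),1))
for n,tx,ty,tz in(("w2",510.5,138.3,146.5),("w3",510.4,39.9,154.3)):
    d=np.load(n+".npz");c,P=d["c"].astype(int),d["P"];X,Y,Z=[P[...,i] for i in range(3)]
    v,u=np.mgrid[:384,:512]
    m=(u>205)&(u<243)&(v>15)&(v<200)&(c.max(2)<75)&(Z>18.5)&(Z<30)
    m=cv2.morphologyEx(m.astype(np.uint8),cv2.MORPH_OPEN,np.ones((3,3)))>0
    rr(n+" pad",P,m)
    m=(Z>12)&(Z<45)&(X>430)&(X<620)&(v<240)
    m=cv2.morphologyEx(m.astype(np.uint8),cv2.MORPH_OPEN,np.ones((5,5)))>0
    rr(n+" fix",P,m); print(" y ext at x 450-520",np.percentile(Y[m&(X>450)&(X<520)],[0.3,99.7]).round(1))
    fl=m&(Z>27)&(X>535)&(X<565)
    print(" flap y ext",np.percentile(Y[fl],[0.3,99.7]).round(1))
    b=(Z>tz-25)&(Z<tz-8)&(u>262)&(u<400)&(v>120)&(v<225)
    p=P[b]; print(n,"blade edge x",[np.percentile(p[(p[:,1]>ty+a)&(p[:,1]<ty+a+8)][:,0],99).round(1) for a in(35,45,52)],"end y",[np.percentile(p[(p[:,0]>x)&(p[:,0]<x+10)][:,1],99).round(1) for x in(530,550,570,585)],"z by x",[np.median(p[(p[:,0]>x)&(p[:,0]<x+10)][:,2]).round(1) for x in(525,545,565,583)])
    b=(Z>tz)&(Z<tz+20)&(u>240)&(u<272)&(v>120)&(v<200); rr(n+" up",P,b)
E
```

```text
w2 pad 1476 [array([479. , 171.9]), array([68., 25.]), np.float64(88.6)] 22.4
w2 fix 15493 [array([523.5, 171.2]), array([180.1, 167.3]), np.float64(88.8)] 17.2
 y ext at x 450-520 [ 85.2 261.5]
 flap y ext [198.3 244.7]
w2 blade edge x [np.float64(594.7), np.float64(595.2), np.float64(595.6)] end y [np.float64(201.4), np.float64(200.5), np.float64(199.7), np.float64(199.2)] z by x [np.float64(134.4), np.float64(134.4), np.float64(134.4), np.float64(134.4)]
w2 up 1456 [array([511.9, 183.8]), array([38.4, 12. ]), np.float64(87.3)] 160.4
w3 pad 522 [array([479.5, 191.9]), array([26.4, 22.9]), np.float64(87.2)] 22.6
w3 fix 22292 [array([524.1, 155.1]), array([146.5, 170.5]), np.float64(88.8)] 22.1
 y ext at x 450-520 [ 83.1 228.7]
 flap y ext [101.2 222. ]
w3 blade edge x [np.float64(593.3), np.float64(593.8), np.float64(593.9)] end y [np.float64(103.8), np.float64(103.5), np.float64(103.2), np.float64(102.5)] z by x [np.float64(142.3), np.float64(142.3), np.float64(142.3), np.float64(142.3)]
w3 up 1462 [array([510.6,  85.5]), array([38.4, 12. ]), np.float64(88.8)] 168.3
```

```bash
python3 -m jog '-0.2 0.3 0 0;-0.35 0.65 -0.2 0;-0.35 0.65 -0.4 0;-0.35 0.65 -0.5 0;-0.35 0.65 -0.5 0;-0.23 0.43 -0.3 -0.003;0 0 -0.2 0;0 0 0 0;0 0 0 0;0 0 0 0'
python3 - <<'E'
from h import *
s=bot.get_state(); M=R.from_quat(s["tool_rot"]).as_matrix(); print(s["tool_pos"],np.degrees(np.arctan2(M[1,1],M[0,1])),s["ft_force"])
E
```

```text
time_s: 8.68
tool_pos: [438.1, 171.8, 71.2]
tool_rot: [0.716, 0.698, 0.001, 0.0]
ft_force: [-0.3, -0.1, -1.8]
gripper_width: 12.0
grip_force: 30.0
[438.09417579 171.81388356  71.20042207] -1.4065685806689585 [-0.27869061 -0.1480042  -1.76199074]
```

```bash
python3 -m jog '-0.02 0.03 -0.3 0;0 0 -0.3 0;0 0 -0.15 0;0 0 0 0;0 0 0 0'
python3 -m jog '0 0 -0.05 0;0 0 -0.05 0;0 0 -0.05 0;0 0 0 0;0 0 0 0;0 0 0 0'
python3 - <<'E'
from h import *
s=bot.get_state(); M=R.from_quat(s["tool_rot"]).as_matrix(); print(s["tool_pos"],np.degrees(np.arctan2(M[1,1],M[0,1])),s["ft_force"],s["ft_torque"])
E
```

```text
time_s: 9.3
tool_pos: [436.7, 173.5, 40.7]
tool_rot: [0.715, 0.699, 0.0, 0.0]
ft_force: [-0.2, 0.1, -1.9]
gripper_width: 11.8
grip_force: 30.0
time_s: 10.05
tool_pos: [436.9, 173.5, 34.9]
tool_rot: [0.715, 0.699, 0.0, 0.0]
ft_force: [-0.8, -0.1, 2.2]
gripper_width: 11.7
grip_force: 30.0
[436.89994281 173.53274837  34.89304567] -1.3443619026856868 [-0.83489606 -0.10431448  2.21371911] [-0.04700008 -0.06148657 -0.02419738]
```

```bash
python3 -m jog '0 0 -0.04 0;0 0 0 0;0 0 0 0'
python3 -m jog '0.1 0 0 0;0.1 0 0 0;0.1 -0.01 0 0;0 0 0 0;0 0 0 0;0 0 0 0'
python3 - <<'E'
from h import *
c,P=grab("wrist"); cv2.imwrite("pics/w4.png",c[...,::-1])
c2,P2=grab("side"); cv2.imwrite("pics/s4.png",cv2.resize(c2[140:195,215:280,::-1],None,fx=9,fy=9,interpolation=cv2.INTER_CUBIC))
for n,Q in(("w",P),("s",P2)):
  for y0,y1 in((90,130),(130,200),(200,250)):
    print(n,y0,[np.round(np.nanmedian(Q[...,2][(Q[...,0]>x)&(Q[...,0]<x+10)&(Q[...,1]>y0)&(Q[...,1]<y1)]),1) for x in range(500,600,10)])
E
```

```text
time_s: 10.42
tool_pos: [436.9, 173.5, 33.2]
tool_rot: [0.715, 0.699, 0.0, 0.0]
ft_force: [-0.9, 1.1, 4.1]
gripper_width: 11.9
grip_force: 30.0
time_s: 11.18
tool_pos: [448.9, 173.0, 33.1]
tool_rot: [0.715, 0.699, 0.0, 0.0]
ft_force: [-1.8, -0.9, 4.0]
gripper_width: 11.9
grip_force: 30.0
w 90 [np.float64(nan), np.float64(nan), np.float64(34.2), np.float64(31.1), np.float64(30.4), np.float64(30.4), np.float64(30.4), np.float64(30.6), np.float64(30.8), np.float64(32.1)]
w 130 [np.float64(135.8), np.float64(133.0), np.float64(124.8), np.float64(31.0), np.float64(30.5), np.float64(30.5), np.float64(30.5), np.float64(30.5), np.float64(30.5), np.float64(31.6)]
w 200 [np.float64(20.9), np.float64(20.9), np.float64(21.7), np.float64(30.8), np.float64(30.5), np.float64(30.4), np.float64(30.4), np.float64(30.4), np.float64(30.6), np.float64(31.5)]
s 90 [np.float64(19.8), np.float64(19.6), np.float64(19.8), np.float64(31.0), np.float64(27.7), np.float64(28.4), np.float64(28.7), np.float64(29.4), np.float64(30.3), np.float64(31.4)]
s 130 [np.float64(136.0), np.float64(137.3), np.float64(138.0), np.float64(34.3), np.float64(30.3), np.float64(29.9), np.float64(30.6), np.float64(30.4), np.float64(29.7), np.float64(31.4)]
s 200 [np.float64(20.6), np.float64(19.5), np.float64(20.7), np.float64(32.4), np.float64(30.5), np.float64(30.0), np.float64(29.3), np.float64(29.6), np.float64(31.6), np.float64(31.0)]
  return np.nanmean(a, axis, out=out, keepdims=keepdims)
```

View pics/w4.png

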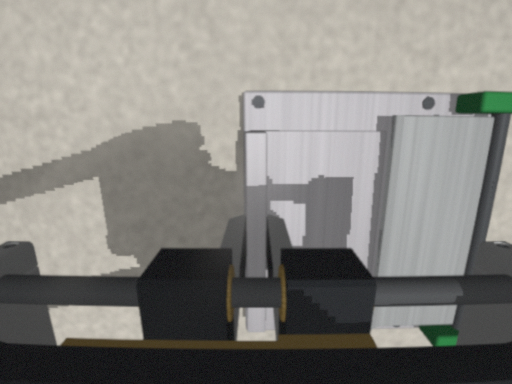

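The wrist view shows the strip (blade 265–380, rows 131+) level and entering the flap, whose front is at about column 385. The flap still sits at its rest height of 30.5 mm. Next I'll slide it in.

```bash
python3 -m jog '0.1 -0.005 0 0;0.1 -0.005 0 0;0.1 -0.005 0 0;0.1 -0.005 0 0;0.1 0 0 0;0.05 0 0 0;0 0 0 0;0 0 0 0;0 0 0 0'
python3 -m jog '0.03 0 0 0;0.03 0 0 0;0 0 0 0;0 0 0 0'
```

```text
time_s: 12.4
tool_pos: [470.9, 172.1, 33.1]
tool_rot: [0.715, 0.699, 0.0, 0.0]
ft_force: [-2.1, -0.6, 4.2]
gripper_width: 11.8
grip_force: 30.0
time_s: 12.9
tool_pos: [472.8, 172.3, 32.8]
tool_rot: [0.715, 0.699, -0.0, -0.0]
ft_force: [-2.5, -0.4, 4.3]
gripper_width: 11.6
grip_force: 30.0
```

```bash
python3 -m jog '0.03 0 0 0;0.03 0 0 0;0 0 0 0;0 0 0 0'
python3 -m jog '0.025 0 0 0;0 0 0 0;0 0 0 0'
python3 -m jog '0.025 0 0 0;0 0 0 0;0 0 0 0'
```

```text
time_s: 13.4
tool_pos: [475.5, 172.3, 33.0]
tool_rot: [0.715, 0.699, 0.0, 0.0]
ft_force: [-3.6, -0.2, 4.2]
gripper_width: 11.5
grip_force: 30.0
time_s: 13.78
tool_pos: [476.3, 172.2, 32.9]
tool_rot: [0.715, 0.699, 0.0, 0.0]
ft_force: [-3.4, -0.3, 3.3]
gripper_width: 11.7
grip_force: 30.0
time_s: 14.15
tool_pos: [476.4, 172.2, 32.7]
tool_rot: [0.715, 0.699, -0.001, -0.001]
ft_force: [-6.4, -0.6, 5.9]
gripper_width: 11.7
grip_force: 30.0
```

The edge is in contact with the stop. Pressing down now.

```bash
python3 -m jog '0 0 -0.025 0;0 0 0 0;0 0 0 0'
python3 -m jog '0 0 -0.025 0;0 0 0 0;0 0 0 0'
python3 -m jog '0 0 -0.025 0;0 0 0 0;0 0 0 0'
```

```text
time_s: 14.52
tool_pos: [476.3, 172.2, 32.5]
tool_rot: [0.715, 0.699, -0.001, -0.001]
ft_force: [-8.0, -0.6, 9.7]
gripper_width: 11.9
grip_force: 30.0
time_s: 14.9
tool_pos: [476.4, 172.2, 32.5]
tool_rot: [0.715, 0.699, -0.001, -0.001]
ft_force: [-10.1, -0.1, 14.9]
gripper_width: 11.8
grip_force: 30.0
time_s: 15.28
tool_pos: [476.3, 172.3, 32.5]
tool_rot: [0.715, 0.699, -0.001, -0.001]
ft_force: [-11.4, -0.9, 18.7]
gripper_width: 12.0
grip_force: 30.0
```

```bash
python3 - <<'E'
from h import *
c,P=grab("wrist"); cv2.imwrite("pics/w5.png",c[...,::-1]); X,Y,Z=[P[...,i] for i in range(3)]
s=bot.get_state(); M=R.from_quat(s["tool_rot"]).as_matrix(); print(s["tool_pos"],np.degrees(np.arctan2(M[1,1],M[0,1])),s["ft_force"],s["qvel"].__abs__().max() if hasattr(s["qvel"],"max") else s["qvel"])
for y0,y1 in((200,225),(225,233),(242,258)):
    print(y0,[np.round(np.nanmedian(Z[(X>x)&(X<x+8)&(Y>y0)&(Y<y1)&(Z<60)]),1) for x in range(440,600,8)])
m=(Y>215)&(Y<230)
m=(X>490)&(X<520)&(Z>19)&(Z<24)&(Y>200); print("strip end y",np.percentile(Y[m],99).round(1)); m=(X>490)&(X<520)&(Z>14)&(Z<24)&(Y>200);print("bed end y",np.percentile(Y[m],99.5).round(1))
E
```

```text
[476.39360061 172.26893233  32.49805257] -1.3264665197611074 [-11.54245271  -1.43027317  18.92518769] 0.0027686999216765037
200 [np.float64(16.3), np.float64(16.6), np.float64(16.6), np.float64(16.9), np.float64(46.5), np.float64(21.3), np.float64(20.5), np.float64(20.6), np.float64(20.6), np.float64(20.5), np.float64(20.6), np.float64(31.2), np.float64(30.7), np.float64(30.5), np.float64(30.5), np.float64(30.6), np.float64(30.5), np.float64(30.6), np.float64(30.6), np.float64(32.0)]
225 [np.float64(16.4), np.float64(16.6), np.float64(16.6), np.float64(16.9), np.float64(46.5), np.float64(45.2), np.float64(20.5), np.float64(20.5), np.float64(20.6), np.float64(20.5), np.float64(20.5), np.float64(21.8), np.float64(30.8), np.float64(30.4), np.float64(30.4), np.float64(30.4), np.float64(30.6), np.float64(30.5), np.float64(30.5), np.float64(31.7)]
242 [np.float64(16.4), np.float64(16.8), np.float64(16.6), np.float64(16.5), np.float64(16.5), np.float64(16.5), np.float64(16.5), np.float64(16.5), np.float64(16.6), np.float64(16.6), np.float64(16.5), np.float64(16.7), np.float64(16.9), np.float64(16.8), np.float64(16.9), np.float64(17.1), np.float64(16.8), np.float64(30.3), np.float64(40.1), np.float64(40.0)]
strip end y 236.0
bed end y 261.0
```

View pics/w5.png

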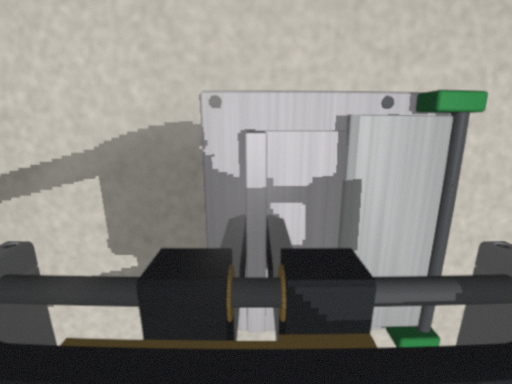

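The strip lies flat: the blade top is 4.0 mm above the bed, it is centred (25 mm margin at the visible end), the flap is at rest, and the edge is against the stop. Handing in.

```bash
python3 -c "from rig import bot; print(bot.sign_off())"
```

```text
the job is handed in; nothing more can be done
None
```

I handed the job in with the strip's edge against the stop under the flap, square, centred and still held pressed flat on the bed; the flap stayed at rest and nothing else was touched, though the sign-off gave no verdict.

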